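# Show the apprentice which chisel and which mortise

### The arm

A 6-joint arm with a two-finger parallel gripper is mounted at the origin on the work surface. World frame = base frame: x ahead of the robot, y to its left, z up, the work surface at z = 0. Lengths are in m, angles in rad, forces in N, time in s.
With the tool pointing down it reaches from about 0.425 to 0.95 m from the base axis. Payload 3.5 kg.
Tool frame: the origin (TCP) lies between the finger pads, 19 mm behind the fingertips; this is the grasp point; z points along the fingers, y is the line along which they close (so a half turn about z gives the same grasp; the last joint's range is limited). The gripper opens to 85 mm and grips with 20 to 120 N. Pads are 22 mm wide; open, the fingers measure 114 mm over their backs; the gripper's body (76 mm by 85 mm) begins 54 mm behind the grasp point. The pads swing forward as they close: fully open they stand 13 mm farther back than shut.
Start: joints at [1.192, 0.286, 1.577, -0, 1.279, -0.15], TCP at [0.153, 0.657, 0.25] pointing down, gripper open.
Joint ranges: [-2.77, 2.77], [-0.9, 2.22], [0.21, 2.48], [-1.53, 4.67], [0.24, 2.81], [-2.84, 2.84]. Speed limits (rad/s): [2.79, 2.79, 3.14, 3.14, 3.14, 3.14].

### API

Orientations are given as a unit quaternion [x, y, z, w].
In Python, from plant import * gives the robot as it stands.
- The arm moves only by the tool move_arm, never from a script. Its argument "moves" is a list of rows, each a list of 3 entries, a list of its own where there are three numbers: the opening, from 0 (shut) to 1 (fully open), then the shift along the tool's x, y, z in m, then the turn, a rotation vector about the tool's x, y, z in rad. A call has exactly 10 rows; each row shifts and turns the commanded pose from where the row before left it, along the tool's axes as they then stand; what a row does not reach is not made up. A row lasts 1/12 s, in which the tool goes at most 41.7 mm and 7.16 degrees, less where a joint would pass 70% of its speed; a pose out of reach is approached as far as the arm can. A call is refused whole if a number of a shift passes 0.0417 or a number of a turn 0.125, either way. A call with a gripper value outside its range is refused whole. The fingers move at their own pace and stop on an object; "grip_force" is the grip in N (left out, the last holds). Time passes only in rows, so rows that do not move let the fingers close, or fill a call up. It gives the time, the measured TCP pose, the force, the opening and the grip force at its end, in the units of the state.
- get_state(): the state, without advancing time (a new reading comes with each control period).
- read_camera(name): name is "scene" or "side" or "wrist"; returns the picture (400x640x3 uint8, red, green, blue); there is no depth.
- camera_params(name): a dict with "fx", "fy", "cx", "cy" (pixels), "rvec" (rotation vector, rad) and "tvec" (3), from world to camera coordinates, as OpenCV has them; the wrist camera has in their place "tool_from_camera" (4x4, takes a point from camera to tool coordinates, whose origin is the TCP and whose axes are the flange's). Camera axes: x right, y down, z forward; pixel columns grow to the right and rows downward; lengths in m; the calibration is good to about 2 mm. The wrist camera is an equidistant fisheye: a pixel r from the principal point sees the ray r / f radians off the axis. A picture is of the moment at which its call begins: read the wrist's pose just before it. camera_params takes no time and is no camera call.
- sign_off(): hands the job in; it is judged then, once.
The state is a dict: "time": time; "qpos": joint angles; "dq": joint speeds; "joint_efforts": joint torques, N m; "eef_pos": TCP position; "tcp_rot": TCP orientation; "contact_force": force on the tool from outside, world axes, zero at the start; "wrist_torque": the same for the moment, N m; "opening": opening from 0.0 (shut) to 1.0 (fully open); "finger_force": force on a finger pad.
Only numpy, scipy, OpenCV 4.12 (cv2) and the standard library are available. Lean on these libraries where they do the work, as an engineer would, in place of code of your own. Each camera call takes 0.05 s, during which the arm holds its last target. There are 200 camera calls.

### The job

Show the apprentice the next job on the carpenter's bench: with the fingers pointing down, point at the blade of the widest of the four chisels, the fingertips centred within about 5 cm above it, and stay there for two seconds; then point in the same way at the long slot in the block it will be used on, stay there for two seconds, and finish while still pointing at it. Touch, move and lift nothing, and come down close over none of the other tools in the row or the other two blocks.

Things in the scene. Friction and masses are not known exactly. Their poses are not given: they have to be found in the camera images.
- chisel_46: chisel with a dark wooden handle and a dark steel blade 46 mm wide, 6 mm thick and 70 mm long, clearly the widest of the four, lying flat on the rest. 245 mm long, 26 mm thick at the handle. Origin on its underside near the handle's front end; x runs towards the cutting edge, z up; the blade covers x = 44 to 114 mm
- chisel_46_blade (a point): middle of the upper face of the 46 mm chisel's blade, 8 mm above the rest's upper face; its x runs along the chisel to the cutting edge
- chisel_28: chisel with a dark wooden handle and a dark steel blade 28 mm wide, 6 mm thick and 70 mm long, lying flat on the rest. 245 mm long, 26 mm thick at the handle. Origin on its underside near the handle's front end; x runs towards the cutting edge, z up; the blade covers x = 44 to 114 mm
- chisel_28_blade (a point): middle of the upper face of the 28 mm chisel's blade, 8 mm above the rest's upper face; its x runs along the chisel to the cutting edge
- chisel_16: chisel with a dark wooden handle and a dark steel blade 16 mm wide, 6 mm thick and 70 mm long, lying flat on the rest. 245 mm long, 26 mm thick at the handle. Origin on its underside near the handle's front end; x runs towards the cutting edge, z up; the blade covers x = 44 to 114 mm
- chisel_16_blade (a point): middle of the upper face of the 16 mm chisel's blade, 8 mm above the rest's upper face; its x runs along the chisel to the cutting edge
- chisel_8: chisel with a dark wooden handle and a dark steel blade 8 mm wide, 6 mm thick and 70 mm long, lying flat on the rest. 245 mm long, 26 mm thick at the handle. Origin on its underside near the handle's front end; x runs towards the cutting edge, z up; the blade covers x = 44 to 114 mm
- chisel_8_blade (a point): middle of the upper face of the 8 mm chisel's blade, 8 mm above the rest's upper face; its x runs along the chisel to the cutting edge
- screwdriver: screwdriver with the same handle as the chisels and a thin round steel shaft 7 mm across, lying among the chisels in the row; origin and axes as for the chisels
- screwdriver_shaft (a point): point on top of the screwdriver's shaft, beside the chisels' blades
- block_slot: block of pale timber, 90 x 65 x 40 mm (x, y, z), lying on the work board, with one long narrow slot, 50 mm (along x) by 16 mm (along y), 34 mm deep, in the middle of its top. Origin at the centre of its underside, z up
- block_slot_hole0 (a point): middle of the slot's mouth, level with the block's top
- block_round: block of pale timber, 90 x 65 x 40 mm (x, y, z), lying on the work board, with one round hole, 26 mm across, 34 mm deep, in the middle of its top. Origin at the centre of its underside, z up
- block_round_hole0 (a point): middle of the round hole's mouth
- block_square: block of pale timber, 90 x 65 x 40 mm (x, y, z), lying on the work board, with one square hole, 26 x 26 mm, 34 mm deep, in the middle of its top. Origin at the centre of its underside, z up
- block_square_hole0 (a point): middle of the square hole's mouth
- rest: fixed board 310 x 310 x 12 mm to the robot's left; four chisels and a screwdriver lie on it side by side, 55 mm apart, in any order, blades away from the robot. Origin at the centre of its underside. Hammer, plane, 150 mm tall glue bottle and square lie beyond both boards, over 0.7 m ahead; equipment up to 190 mm high stands along the sides of the bench
- workboard: fixed wooden board 310 x 300 x 12 mm on the bench, to the robot's right, carrying the three blocks, in any order, and the tape measure. Origin at the centre of its underside
- tape: tape measure on the work board, 60 x 34 x 50 mm, black and steel; origin at the centre of its underside
Mind the look-alikes: they are no part of the job. Leave any green look-alike of the block_slot alone.

How it is judged:
By the outcome, as a careful person would: the job done as asked, in the order asked, and still so for the second after the job is handed in, with the robot touching nothing.
It also fails if it takes over 42 s, if anything falls off the work surface, if the arm or the gripper's body presses on something with over 40 N, if the wrist force passes 120 N, or if a joint passes its speed limit or range.

## Working session

There is one attempt and no reset: what is moved stays moved. The work goes in short steps, Python scripts to look and compute and a tool call to move; the robot and the scene stay as the last step left them, time stands still between calls to the robot, and variables do not carry over. Pictures are saved under pics/ and viewed, at most 10 in all, crops included, and the job is handed in when it is done.

Besides the shell and the picture viewer there is one more tool, called as name([rows], argument=value, ...), one row to a line, values as JSON. move_arm: Moves the arm, as the interface text tells. Its arguments: {"type":"object","properties":{"moves":{"type":"array"},"grip_force":{"type":"number"}},"required":["moves"]}

```bash
mkdir -p pics; cat > h.py <<'E'
from plant import *
import numpy as np, cv2
from scipy.spatial.transform import Rotation as R
def ray(name,uv,z):
    p=camera_params(name); M=R.from_rotvec(p["rvec"]).as_matrix(); t=np.array(p["tvec"])
    d=M.T@np.array([(uv[0]-p["cx"])/p["fx"],(uv[1]-p["cy"])/p["fy"],1]); c=-M.T@t
    return c+d*(z-c[2])/d[2]
E
python3 - <<'E'
from h import *
s=get_state(); print(s["time"],s["eef_pos"],s["tcp_rot"],s["opening"])
for n in("scene","wrist"):
    cv2.imwrite(f"pics/{n}0.png",read_camera(n)[:,:,::-1]); print(camera_params(n))
E
```

```text
0.0 [0.15284554 0.65683064 0.24861961] [ 1.14178138e-01  9.93459571e-01 -1.15548327e-03 -3.13615176e-04] 0.9962892123432413
{'fx': 436.5607262285355, 'fy': 436.5607262285355, 'cx': 315.42648813060225, 'cy': 195.58739570205455, 'rvec': array([ 0.8940341 ,  2.65193202, -0.87238648]), 'tvec': array([ 0.37590752, -0.1252532 ,  1.54198352])}
{'fx': 309.70691628693146, 'fy': 309.70691628693146, 'cx': 320.7878699670463, 'cy': 203.1469486403416, 'tool_from_camera': array([[ 5.27161891e-04, -9.50376089e-01, -3.11102896e-01,
         7.97007640e-02],
       [ 9.99999833e-01,  5.74640247e-04, -6.09526570e-05,
         8.40915798e-04],
       [ 2.36700193e-04, -3.11102812e-01,  9.50376233e-01,
        -1.22302117e-01],
       [ 0.00000000e+00,  0.00000000e+00,  0.00000000e+00,
         1.00000000e+00]])}
```

View pics/scene0.png

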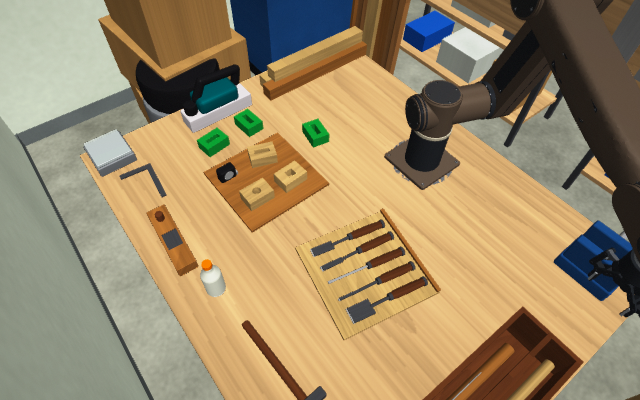

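View pics/wrist0.png

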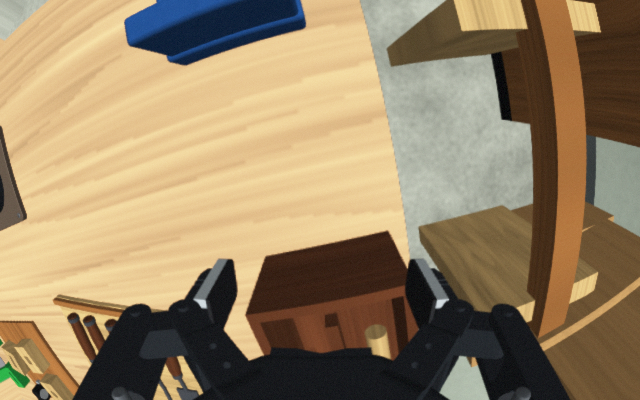

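The scene view shows five tools on the rest, with blades at about (323,248), (332,264), (340,278), (350,295) and (361,311); the last looks widest. The timber blocks are at (263,153), (291,175) and (257,191), and the three green ones are look-alikes. I'll enlarge both areas to confirm.

```bash
python3 - <<'E'
from h import *
im=cv2.imread("pics/scene0.png")
a=cv2.resize(im[230:330,300:400],None,fx=4,fy=4,interpolation=cv2.INTER_CUBIC)
b=cv2.resize(im[130:230,220:320],None,fx=4,fy=4,interpolation=cv2.INTER_CUBIC)
cv2.imwrite("pics/crop.png",np.hstack([a,b]))
E
```

```text
(no output)
```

View pics/crop.png

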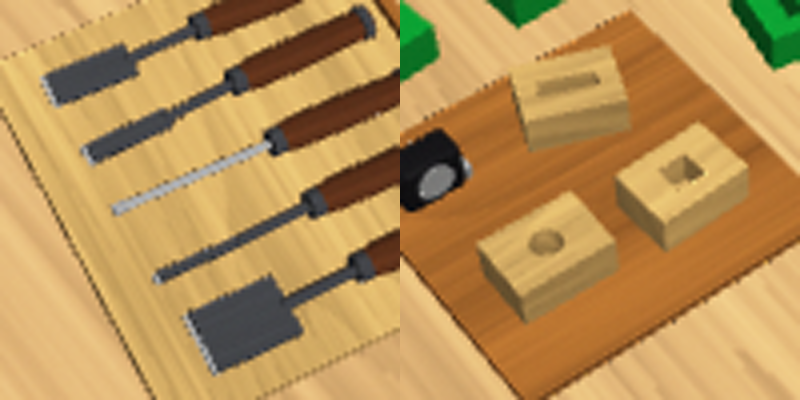

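The crop confirms the targets. The widest chisel is the lowest in the row, with its blade centred at crop (244,326), which is scene (361,311). The slot block is the upper timber one, with its slot at crop (567,79), which is scene (262,150). The other two timber blocks have a round and a square hole.

```bash
python3 - <<'E'
from h import *
A=lambda x,y:(300+(x+.5)/4-.5,230+(y+.5)/4-.5)
B=lambda x,y:(220+(x-400+.5)/4-.5,130+(y+.5)/4-.5)
for p in[(188,322),(213,373),(300,333),(273,277)]: print("corner",ray("scene",A(*p),.02).round(3))
b=ray("scene",A(244,326),.02); print("blade",b.round(4), ray("scene",A(360,268),.02))
print("28 blade",ray("scene",A(90,74),.02).round(3))
for p in[(512,72),(612,48),(630,100),(526,126)]: print("blk",ray("scene",B(*p),.052).round(3))
sl=ray("scene",B(567,79),.052);print("slot",sl.round(4),[ray("scene",B(*p),.052).round(3) for p in[(538,84),(599,74)]])
for p in [(547,242),(683,170)]: print("other",ray("scene",B(*p),.052).round(3))
print("tape",ray("scene",B(435,160),.062).round(3))
s=get_state();T=R.from_quat(s["tcp_rot"]);print(T.as_matrix().round(3)); print(T.inv().apply(b-s["eef_pos"]))
E
```

```text
corner [0.572 0.269 0.02 ]
corner [0.582 0.306 0.02 ]
corner [0.517 0.321 0.02 ]
corner [0.505 0.28  0.02 ]
blade [0.5439 0.2941 0.02  ] [0.45208547 0.31113605 0.02      ]
28 blade [0.507 0.076 0.02 ]
blk [ 0.48  -0.375  0.052]
blk [ 0.395 -0.347  0.052]
blk [ 0.417 -0.288  0.052]
blk [ 0.503 -0.316  0.052]
slot [ 0.4467 -0.3403  0.052 ] [array([ 0.47 , -0.35 ,  0.052]), array([ 0.422, -0.329,  0.052])]
other [ 0.556 -0.203  0.052]
other [ 0.426 -0.198  0.052]
tape [ 0.586 -0.322  0.062]
[[-0.974  0.227 -0.001]
 [ 0.227  0.974 -0.002]
 [ 0.    -0.002 -1.   ]]
[-0.46324918 -0.26418249  0.22913604]
```

move_arm([
  [0,[-0.023,-0.013,0],[0,0,0]],
  [0,[-0.023,-0.013,0],[0,0,0]],
  [0,[-0.023,-0.013,0],[0,0,0]],
  [0,[-0.023,-0.013,0],[0,0,0]],
  [0,[-0.023,-0.013,0],[0,0,0]],
  [0,[-0.023,-0.013,0],[0,0,0]],
  [0,[-0.023,-0.013,0],[0,0,0]],
  [0,[-0.023,-0.013,0],[0,0,0]],
  [0,[-0.023,-0.013,0],[0,0,0]],
  [0,[-0.023,-0.013,0],[0,0,0]],
])

```text
time: 0.93
eef_pos: [0.3481, 0.4774, 0.2494]
tcp_rot: [0.114, 0.993, -0.0, -0.0]
contact_force: [0.5, 1.2, -0.1]
opening: -0.003
finger_force: 0.0
```

move_arm([
  [0,[-0.023,-0.013,0],[0,0,0]],
  [0,[-0.023,-0.013,0],[0,0,0]],
  [0,[-0.023,-0.013,0],[0,0,0]],
  [0,[-0.023,-0.013,0],[0,0,0]],
  [0,[-0.023,-0.013,0],[0,0,0]],
  [0,[-0.023,-0.013,0],[0,0,0]],
  [0,[-0.023,-0.013,0],[0,0,0]],
  [0,[-0.023,-0.013,0],[0,0,0]],
  [0,[-0.02,-0.012,0],[0,0,0]],
  [0,[0,0,0],[0,0,0]],
])

```text
time: 1.77
eef_pos: [0.5224, 0.3164, 0.2493]
tcp_rot: [0.116, 0.993, -0.001, 0.0]
contact_force: [-0.8, 0.8, -0.8]
opening: 0.002
finger_force: 0.0
```

```bash
cat >> h.py <<'E'
def wproj(P,s):
    p=camera_params("wrist");C=np.linalg.inv(p["tool_from_camera"])
    v=R.from_quat(s["tcp_rot"]).inv().apply(np.array(P)-s["eef_pos"]);v=C[:3,:3]@v+C[:3,3]
    th=np.arctan2(np.hypot(v[0],v[1]),v[2]);u=v[:2]/np.hypot(*v[:2])*th
    return u*p["fx"]+[p["cx"],p["cy"]]
def wray(uv,s,z):
    p=camera_params("wrist");T=p["tool_from_camera"]
    u=(np.array(uv)-[p["cx"],p["cy"]])/p["fx"];th=np.hypot(*u)
    v=np.r_[u/th*np.sin(th),np.cos(th)];Q=R.from_quat(s["tcp_rot"])
    c=s["eef_pos"]+Q.apply(T[:3,3]);d=Q.apply(T[:3,:3]@v);return c+d*(z-c[2])/d[2]
E
python3 - <<'E'
from h import *
s=get_state(); print(s["time"],s["eef_pos"],s["opening"],R.from_quat(s["tcp_rot"]).as_matrix().round(3))
im=read_camera("wrist")[:,:,::-1].copy();cv2.imwrite("pics/w1raw.png",im)
u=wproj([.5439,.2941,.02],s);print(u);cv2.circle(im,tuple(int(a) for a in u),3,(0,0,255),1);cv2.imwrite("pics/w1.png",im)
E
```

```text
1.7667 [0.52237456 0.31642918 0.24934366] 0.002073120127695304 [[-0.973  0.231  0.   ]
 [ 0.231  0.973 -0.002]
 [-0.001 -0.001 -1.   ]]
[306.2571984  195.55005351]
```

View pics/w1.png

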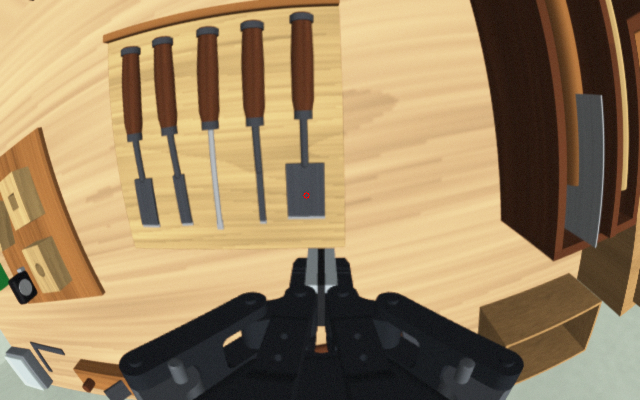

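The wrist view shows the wide blade at columns 286–325 and rows 163–217, so its centre is about (305.5,190). The scene estimate projects to (306,196), close by.

```bash
python3 - <<'E'
from h import *
s=get_state(); print(s["eef_pos"])
b=wray((305.5,190),s,.02);print(b)
for t in (b,(b+[.5439,.2941,.02])/2): print(R.from_quat(s["tcp_rot"]).inv().apply(t+[0,0,.049]-s["eef_pos"]))
E
```

```text
[0.52096044 0.31781901 0.24929504]
[0.53531825 0.29656026 0.02      ]
[-0.01903339 -0.01726237  0.180289  ]
[-0.02349216 -0.01747251  0.18028493]
```

move_arm([
  [0,[-0.007,-0.006,0.01],[0,0,0]],
  [0,[-0.007,-0.006,0.02],[0,0,0]],
  [0,[-0.007,-0.005,0.025],[0,0,0]],
  [0,[0,0,0.025],[0,0,0]],
  [0,[0,0,0.025],[0,0,0]],
  [0,[0,0,0.02],[0,0,0]],
  [0,[0,0,0.02],[0,0,0]],
  [0,[0,0,0.01],[0,0,0]],
  [0,[0,0,0.005],[0,0,0]],
  [0,[0,0,0],[0,0,0]],
])

```text
time: 2.65
eef_pos: [0.5353, 0.2981, 0.0885]
tcp_rot: [0.114, 0.994, -0.001, -0.001]
contact_force: [-0.5, 0.1, 0.3]
opening: -0.002
finger_force: 0.0
```

```bash
python3 - <<'E'
from h import *
s=get_state(); print(s["eef_pos"],s["tcp_rot"])
im=read_camera("wrist")[:,:,::-1].copy()
cv2.imwrite("pics/w2.png",im)
E
```

```text
[0.53534096 0.29814896 0.08851547] [ 1.13730137e-01  9.93510719e-01 -5.88774235e-04 -1.24898448e-03]
```

View pics/w2.png

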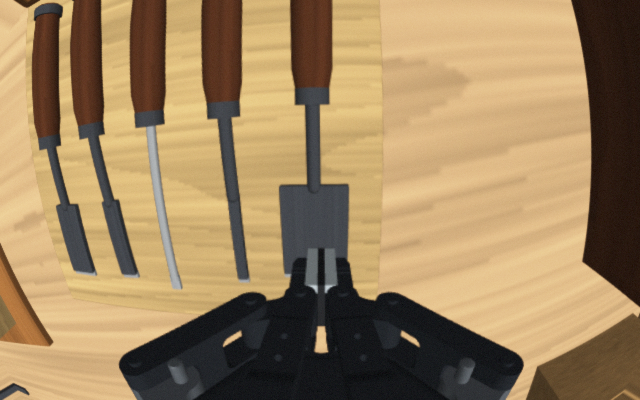

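The fingertips are over the wide blade. Its near end is at row 185 (280–348), and its cutting corner is at about (286,273). I'll work out the remaining offset.

```bash
python3 - <<'E'
from h import *
s=get_state(); print(s["eef_pos"])
n0=wray((280,185),s,.02);n1=wray((348,184),s,.02);f=wray((286,274),s,.02)
print(n0,n1,f, "centre",(n1+f)/2, "w",np.linalg.norm(n1-n0),np.linalg.norm(f-n0))
b=(n1+f)/2
print(R.from_quat(s["tcp_rot"]).inv().apply(b+[0,0,.049]-s["eef_pos"]))
E
```

```text
[0.53630037 0.29839161 0.08998423]
[0.50220375 0.28010914 0.02      ] [0.51147472 0.32293823 0.02      ] [0.56699186 0.26630513 0.02      ] centre [0.53923329 0.29462168 0.02      ] w 0.04382101945750538 0.06624235721669024
[-0.00371487 -0.00300553  0.02098377]
```

move_arm([
  [0,[-0.002,-0.001,0.007],[0,0,0]],
  [0,[-0.002,-0.001,0.007],[0,0,0]],
  [0,[-0.001,-0.001,0.006],[0,0,0]],
  [0,[0,0,0],[0,0,0]],
  [0,[0,0,0],[0,0,0]],
  [0,[0,0,0],[0,0,0]],
  [0,[0,0,0],[0,0,0]],
  [0,[0,0,0],[0,0,0]],
  [0,[0,0,0],[0,0,0]],
  [0,[0,0,0],[0,0,0]],
])

```text
time: 3.53
eef_pos: [0.5408, 0.2941, 0.0702]
tcp_rot: [0.114, 0.993, 0.0, 0.0]
contact_force: [0.7, -0.0, -0.8]
opening: 0.001
finger_force: 0.0
```

move_arm([
  [0,[0,0,0],[0,0,0]],
  [0,[0,0,0],[0,0,0]],
  [0,[0,0,0],[0,0,0]],
  [0,[0,0,0],[0,0,0]],
  [0,[0,0,0],[0,0,0]],
  [0,[0,0,0],[0,0,0]],
  [0,[0,0,0],[0,0,0]],
  [0,[0,0,0],[0,0,0]],
  [0,[0,0,0],[0,0,0]],
  [0,[0,0,0],[0,0,0]],
])

```text
time: 4.37
eef_pos: [0.5407, 0.294, 0.07]
tcp_rot: [0.114, 0.993, -0.0, -0.0]
contact_force: [1.3, -0.3, -0.5]
opening: 0.003
finger_force: 0.0
```

move_arm([
  [0,[0,0,0],[0,0,0]],
  [0,[0,0,0],[0,0,0]],
  [0,[0,0,0],[0,0,0]],
  [0,[0,0,0],[0,0,0]],
  [0,[0,0,0],[0,0,0]],
  [0,[0,0,0],[0,0,0]],
  [0,[0,0,0],[0,0,0]],
  [0,[0,0,0],[0,0,0]],
  [0,[0,0,0],[0,0,0]],
  [0,[0,0,0],[0,0,0]],
])

```text
time: 5.2
eef_pos: [0.5407, 0.294, 0.07]
tcp_rot: [0.114, 0.993, -0.0, -0.0]
contact_force: [-0.3, -0.1, -0.3]
opening: 0.003
finger_force: 0.0
```

move_arm([
  [0,[0,0,0],[0,0,0]],
  [0,[0,0,0],[0,0,0]],
  [0,[0,0,-0.01],[0,0,0]],
  [0,[0,0,-0.02],[0,0,0]],
  [0,[0,0,-0.03],[0,0,0]],
  [0,[0,0,-0.03],[0,0,0]],
  [0,[0,0,-0.03],[0,0,0]],
  [0,[0,0,-0.03],[0,0,0]],
  [0,[0,0,-0.02],[0,0,0]],
  [0,[0,0,-0.01],[0,0,0]],
])

```text
time: 6.03
eef_pos: [0.5422, 0.2945, 0.2554]
tcp_rot: [0.114, 0.993, 0.002, 0.003]
contact_force: [0.0, 0.2, 0.0]
opening: 0.001
finger_force: 0.0
```

```bash
python3 - <<'E'
from h import *
s=get_state(); print(s["time"],s["eef_pos"],s["qpos"].round(2) if hasattr(s["qpos"],"round") else s["qpos"])
print(R.from_quat(s["tcp_rot"]).inv().apply(np.array([.4467,-.3385,.25])-s["eef_pos"]))
E
```

```text
6.0333 [0.54215147 0.29454496 0.25539447] [ 0.33  0.15  1.72 -0.    1.26 -1.01]
[-0.05053184 -0.63821816  0.00318066]
```

The two-second hold over the blade is done. I'm moving high across to the slot block.

move_arm([
  [0,[-0.001,-0.015,0],[0,0,0]],
  [0,[-0.003,-0.03,0],[0,0,0]],
  [0,[-0.003,-0.034,0],[0,0,0]],
  [0,[-0.003,-0.034,0],[0,0,0]],
  [0,[-0.003,-0.034,0],[0,0,0]],
  [0,[-0.003,-0.034,0],[0,0,0]],
  [0,[-0.003,-0.034,0],[0,0,0]],
  [0,[-0.003,-0.034,0],[0,0,0]],
  [0,[-0.003,-0.034,0],[0,0,0]],
  [0,[-0.003,-0.034,0],[0,0,0]],
])

```text
time: 6.87
eef_pos: [0.494, -0.0229, 0.2479]
tcp_rot: [0.114, 0.993, 0.0, -0.002]
contact_force: [0.7, 0.1, -0.4]
opening: 0.001
finger_force: 0.0
```

move_arm([
  [0,[-0.003,-0.034,0],[0,0,0]],
  [0,[-0.003,-0.034,0],[0,0,0]],
  [0,[-0.003,-0.034,0],[0,0,0]],
  [0,[-0.003,-0.034,0],[0,0,0]],
  [0,[-0.003,-0.034,0],[0,0,0]],
  [0,[-0.003,-0.034,0],[0,0,0]],
  [0,[-0.003,-0.034,0],[0,0,0]],
  [0,[-0.001,-0.03,0],[0,0,0]],
  [0,[0,-0.015,0],[0,0,0]],
  [0,[0,0,0],[0,0,0]],
])

```text
time: 7.7
eef_pos: [0.4514, -0.304, 0.2481]
tcp_rot: [0.116, 0.993, 0.001, -0.001]
contact_force: [1.0, 0.7, -0.5]
opening: 0.003
finger_force: 0.0
```

```bash
python3 - <<'E'
from h import *
s=get_state(); print(s["time"],s["eef_pos"],s["qpos"])
im=read_camera("wrist")[:,:,::-1].copy();cv2.imwrite("pics/w3raw.png",im)
u=wproj([.4467,-.3395,.052],s);print(u);cv2.circle(im,tuple(int(a) for a in u),3,(0,0,255),1);cv2.imwrite("pics/w3.png",im)
E
```

```text
7.7 [ 0.4513604  -0.30398751  0.2481166 ] [-7.78865325e-01  9.21783025e-04  1.89909197e+00 -8.38177122e-04
  1.24470810e+00 -2.11649288e+00]
[286.46576003 185.08812237]
```

View pics/w3.png

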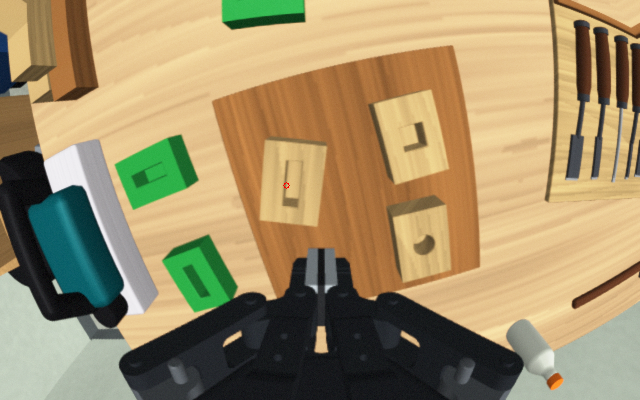

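The slot block's top has corners at about (269,139), (326,146), (318,226) and (261,220), with the slot centred at about (292.5,184). The round and square blocks are to the right, and the green ones are clear of it.

```bash
python3 - <<'E'
from h import *
s=get_state(); print(s["eef_pos"])
b=wray((293,184),s,.052);print(b)
print(R.from_quat(s["tcp_rot"]).inv().apply(b+[0,0,.049]-s["eef_pos"]))
E
```

```text
[ 0.45192297 -0.30226382  0.24828594]
[ 0.44790069 -0.33047823  0.052     ]
[-0.00298953 -0.0286865   0.14721932]
```

move_arm([
  [0,[-0.001,-0.01,0.01],[0,0,0]],
  [0,[-0.001,-0.01,0.02],[0,0,0]],
  [0,[-0.001,-0.01,0.02],[0,0,0]],
  [0,[0,0,0.02],[0,0,0]],
  [0,[0,0,0.02],[0,0,0]],
  [0,[0,0,0.02],[0,0,0]],
  [0,[0,0,0.01],[0,0,0]],
  [0,[0,0,0],[0,0,0]],
  [0,[0,0,0],[0,0,0]],
  [0,[0,0,0],[0,0,0]],
])

```text
time: 8.58
eef_pos: [0.4502, -0.3318, 0.1312]
tcp_rot: [0.114, 0.994, -0.001, 0.001]
contact_force: [-0.5, 1.3, 0.7]
opening: -0.001
finger_force: 0.0
```

```bash
python3 - <<'E'
from h import *
s=get_state(); print(s["eef_pos"])
im=read_camera("wrist")[:,:,::-1].copy()
cv2.imwrite("pics/w4.png",cv2.resize(im[150:300,220:420],None,fx=4,fy=4))
E
```

```text
[ 0.45021222 -0.33178978  0.13122041]
```

View pics/w4.png

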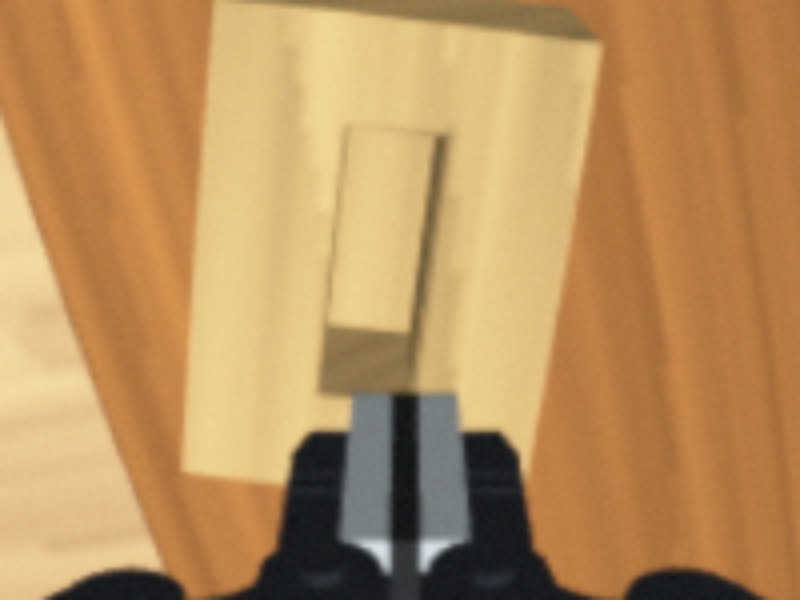

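The slot's mouth has crop corners at about (345,125), (447,132), (418,400) and (318,392). Its centre is at crop (382,262), which is image (315.5,215.5).

```bash
python3 - <<'E'
from h import *
s=get_state(); print(s["eef_pos"])
b=wray((315.5,215.5),s,.052);print(b)
print(R.from_quat(s["tcp_rot"]).inv().apply(b+[0,0,.049]-s["eef_pos"]))
E
```

```text
[ 0.45032519 -0.33209311  0.13161144]
[ 0.44538682 -0.33399945  0.052     ]
[ 0.00445208 -0.0029246   0.03060568]
```

move_arm([
  [0,[0.002,-0.001,0.01],[0,0,0]],
  [0,[0.002,-0.001,0.01],[0,0,0]],
  [0,[0,-0.001,0.01],[0,0,0]],
  [0,[0,0,0],[0,0,0]],
  [0,[0,0,0],[0,0,0]],
  [0,[0,0,0],[0,0,0]],
  [0,[0,0,0],[0,0,0]],
  [0,[0,0,0],[0,0,0]],
  [0,[0,0,0],[0,0,0]],
  [0,[0,0,0],[0,0,0]],
])

```text
time: 9.47
eef_pos: [0.4451, -0.3338, 0.1004]
tcp_rot: [0.114, 0.993, -0.0, 0.0]
contact_force: [-0.2, 0.5, 1.3]
opening: 0.001
finger_force: 0.0
```

move_arm([
  [0,[0,0,0],[0,0,0]],
  [0,[0,0,0],[0,0,0]],
  [0,[0,0,0],[0,0,0]],
  [0,[0,0,0],[0,0,0]],
  [0,[0,0,0],[0,0,0]],
  [0,[0,0,0],[0,0,0]],
  [0,[0,0,0],[0,0,0]],
  [0,[0,0,0],[0,0,0]],
  [0,[0,0,0],[0,0,0]],
  [0,[0,0,0],[0,0,0]],
])

```text
time: 10.3
eef_pos: [0.4449, -0.3336, 0.1]
tcp_rot: [0.114, 0.993, -0.0, -0.0]
contact_force: [-0.9, -0.7, -0.5]
opening: 0.001
finger_force: 0.0
```

move_arm([
  [0,[0,0,0],[0,0,0]],
  [0,[0,0,0],[0,0,0]],
  [0,[0,0,0],[0,0,0]],
  [0,[0,0,0],[0,0,0]],
  [0,[0,0,0],[0,0,0]],
  [0,[0,0,0],[0,0,0]],
  [0,[0,0,0],[0,0,0]],
  [0,[0,0,0],[0,0,0]],
  [0,[0,0,0],[0,0,0]],
  [0,[0,0,0],[0,0,0]],
])

```text
time: 11.13
eef_pos: [0.4449, -0.3336, 0.1]
tcp_rot: [0.114, 0.993, 0.0, -0.0]
contact_force: [-0.2, 0.1, -0.0]
opening: 0.001
finger_force: 0.0
```

move_arm([
  [0,[0,0,0],[0,0,0]],
  [0,[0,0,0],[0,0,0]],
  [0,[0,0,0],[0,0,0]],
  [0,[0,0,0],[0,0,0]],
  [0,[0,0,0],[0,0,0]],
  [0,[0,0,0],[0,0,0]],
  [0,[0,0,0],[0,0,0]],
  [0,[0,0,0],[0,0,0]],
  [0,[0,0,0],[0,0,0]],
  [0,[0,0,0],[0,0,0]],
])

```text
time: 11.97
eef_pos: [0.4449, -0.3336, 0.1]
tcp_rot: [0.114, 0.993, -0.0, 0.0]
contact_force: [-0.4, -0.9, 0.6]
opening: 0.001
finger_force: 0.0
```

```bash
python3 -c "
from plant import *
s=get_state();print(s['time'],s['eef_pos'],s['contact_force']);print(sign_off())"
```

```text
11.9667 [ 0.44489547 -0.33362609  0.10004049] [-0.36509264 -0.91375242  0.61638941]
the job is handed in; nothing more can be done
None
```

The arm pointed at the 46 mm chisel's blade and then at the slot in the pale timber block, about 3 cm above each for over two seconds; I handed the job in at 12.0 s with it still over the slot and no contact seen in the force readings.

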